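# Empty the sample carrier, then pinch its catches and hold it out of the dock

## Task

Empty the sample carrier in its dock on the microscopy bench: set (do not drop) the amber vial in the brown tray and the white vial in the blue tray. Then pinch the carrier's two orange side catches together, lift the empty carrier straight up about ten centimetres above its seat, and finish while still holding it there, level and clear of everything. Leave the other things on the bench where they are.

Things in the scene. Friction and masses are not known exactly. Their poses are not given: they have to be found in the camera images.
- dock: white fixed dock: plate 150 (x) x 110 (y) x 12 mm, guides round the carrier and a steel keeper bar in a blue block at the middle of each long side, 28 to 44 mm from the centre line; guides and keepers end 32 mm above the bench. Origin at the centre of its underside, on the bench; x along the carrier, z up. Turned up to 0.5 rad either way
- carrier_pinch (a point): blue loose carrier 100 (x) x 32 (y) x 66 mm, 180 g empty. Point midway between its two orange catches, 48 mm above its underside, 18 mm below its top, 60 mm above the bench when seated. Axes as the dock's: y runs from catch to catch. Locked while either catch is out; with both pressed it lifts straight up, carried by the squeezed catches, which do not slide up or down on it
- catch_left_pad (a point): middle of the outer face of the +y orange catch, an upright slat 26 mm wide (x), from 4 to 64 mm above the carrier's underside. Its foot hooks under the keeper, so fingertips stay over 32 mm above the bench. Over both catches: 54 mm when out, 42 mm when pressed. 25 mm or more is free outside each catch above the keepers
- catch_right_pad (a point): the same point of the -y orange catch
- catch_left (a joint): travel of the +y catch, m: 0 out (locked), 0.006 fully pressed towards the carrier; it frees the dock beyond 0.004. Spring: 2.5 N to start, 5.5 N fully in; springs back when let go. Squeeze with about 20 to 30 N to carry the carrier
- catch_right (a joint): the same for the -y catch
- amber_vial_mid (a point): amber glass vial with white cap: upright cylinder 24 mm across, 70 mm tall, about 40 g; point at its centre, half-way up. It stands in one of the carrier's two square wells (26 mm wide, 28 mm deep, 32 mm either way from the carrier's middle along its x), underside 50 mm and top 120 mm above the bench, 42 mm of it above the carrier's top
- white_vial_mid (a point): white plastic vial with blue screw cap, same size, point and weight, in the other well
- brown_tray: fixed brown open tray 130 (x) x 110 (y) x 32 mm, walls and floor 4 mm. Origin at the centre of its underside. An amber vial already stands in it at about x +45, y +30 mm; the rest of it is free. To the left or right of the dock
- blue_tray: fixed blue open tray, same size; a white vial already stands in it at about x +45, y +30 mm. On the other side of the dock
- petri_stack: bystander: three stacked petri dishes, 94 mm across, 45 mm high, at the far side; origin under its centre
- slide_box: bystander: dark green slide box 90 x 170 x 32 mm, far side; origin under its centre
- stain_jar: bystander: small jar 56 mm across, 85 mm high, far left; origin under its centre
- beaker: bystander: beaker 70 mm across, 85 mm high, far right; origin under its centre
- marker: bystander: marker pen 130 x 14 x 13 mm, lying near the robot; origin under its centre
Mind the look-alikes: they are no part of the job. Leave any purple or yellow look-alike of the part that bears carrier_pinch alone.

How it is judged:
By the outcome, as a careful person would: the job done as asked, in the order asked, and still so for the second after the job is handed in, while the arm keeps its last pose, push and grip.
It also fails if it takes over 67 s, if anything falls off the work surface, if the arm or the gripper's body presses on something with over 40 N, if the wrist force passes 120 N, or if a joint passes its speed limit or range.

## Robot

A 6-joint arm with a two-finger parallel gripper is mounted at the origin on the work surface. World frame = base frame: x ahead of the robot, y to its left, z up, the work surface at z = 0. Lengths are in m, angles in rad, forces in N, time in s.
With the tool pointing down it reaches from about 0.25 to 0.775 m from the base axis. Payload 4 kg.
Tool frame: the origin (TCP) lies between the finger pads; the fingertips stand 19 mm ahead of it and the grasp point (between the pads) is the TCP (robot.tip_reach is the y of the fingertips in the tool frame, in m); y points along the fingers, x is the direction in which the jaws open and shut, and the axes are right-handed (so a half turn about y gives the same grasp; the last joint's range is limited). The gripper opens to 94 mm and grips with 3 to 60 N. Pads are 16 mm wide; open, the fingers measure 119 mm over their backs; the gripper's body (75 mm by 177 mm) begins 78 mm behind the grasp point.
Start: joints at [-0.103, 0.087, 1.371, -0, 1.684, -0.103], TCP at [0.55, -0, 0.225] pointing down, gripper open.
Joint ranges: [-3.1, 3.1], [-0.76, 2.03], [0.27, 2.55], [-1.08, 4.22], [0.17, 2.65], [-2.57, 2.57]. Speed limits (rad/s): [2.79, 2.79, 3.14, 3.14, 3.14, 3.14].

## Interface

Orientations are given as [roll, pitch, yaw] about the fixed x, y, z axes, in that order (R = Rz(yaw) Ry(pitch) Rx(roll)).
In Python, from bench import robot, imaging, order gives the robot as it stands.
- The arm moves only by the tool send_rows, never from a script. Its argument "moves" is text: rows parted by semicolons, each of 5 numbers parted by spaces: the gripper's target within -1 to 1 (shut at 1, half-way at 0, fully open at -1), then the shift along the tool's x, y, z in m, then the turn about the tool's y in degrees. In form: fingers tx ty tz roll; .... A call has exactly 10 rows; each row shifts and turns the commanded pose from where the row before left it, along the tool's axes as they then stand; what a row does not reach is not made up. A row lasts 1/12 s, in which the tool goes at most 41.7 mm and 7.16 degrees, less where a joint would pass 70% of its speed; a pose out of reach is approached as far as the arm can. A call with a gripper value outside its range is refused whole. The fingers move at their own pace and stop on an object; the grip force is fixed at half the most. Time passes only in rows, so rows that do not move let the fingers close, or fill a call up. It gives the time, the measured TCP pose, the force and the opening at its end, in the units of the state.
- robot.get_obs(): the state, without advancing time (a new reading comes with each control period).
- imaging.snapshot(name): name is "scene" or "side" or "wrist"; returns a dict with "image" (384x512x3 uint8, red, green, blue), "mtx" (3x3 intrinsics, pixels), "dist" ([k1, k2, p1, p2, k3] as OpenCV has them; the pictures are not rectified), "R" (3x3) and "t" (3): a world point X has camera coordinates R X + t. Camera axes: x right, y down, z forward; pixel columns grow to the right and rows downward; lengths in m; the calibration is good to about 2 mm. A picture is of the moment at which its call begins. There is no depth.
- order.close_job(): hands the job in, once; it reports no verdict.
Trained networks look in a picture, given as the dict that the camera call returned (one of the last four; its "shot" number tells which), for a name from the list of things; names that differ only in an ending like _2 or _b are one class to them, and where a whole thing is asked for, a point or a joint stands for the part that bears it (a point fixed in the world has none). Each returns a list of dicts, best first, with "conf" (0 to 1); they miss things now and then, are a little off and sometimes report something else, mostly with a low value. They report only what shows in the picture. A call takes as long as a camera call. They do not tell look-alikes from the thing itself.
- imaging.recognise(picture, target): "centre" ([column, row] in pixels, amid what is visible of it).
- imaging.landmark_of(picture, target): "centre" ([column, row] in pixels: a listed point, or the origin of a listed thing).
The state is a dict: "time": time; "joint_positions": joint angles; "qvel": joint speeds; "joint_torque": joint torques, N m; "tool_pos": TCP position; "ee_rot": TCP orientation; "wrist_force": force on the tool from outside, world axes, zero at the start; "wrist_torque": the same for the moment, N m; "width": finger opening in m.
Only numpy, scipy, OpenCV 4.12 (cv2) and the standard library are available. Lean on these libraries where they do the work, as an engineer would, in place of code of your own. Each camera call takes 0.05 s, during which the arm holds its last target.

## Working session

There is one attempt and no reset: what is moved stays moved. The work goes in short steps, Python scripts to look and compute and a tool call to move; the robot and the scene stay as the last step left them, time stands still between calls to the robot, and variables do not carry over. Pictures are saved under pics/ and viewed, and the job is handed in when it is done.

Besides the shell and the picture viewer there is one more tool, called after ">>>" by a JSON object that holds its "method" and its "body", one argument or row to a line. send_rows: Moves the arm, as the interface text tells. Its arguments: {"type":"object","properties":{"moves":{"type":"string"}},"required":["moves"]}

```bash
ls; mkdir -p pics; cat > h.py <<'E'
import numpy as np, cv2
from bench import robot, imaging, order
def snap(n,fn=None):
    p=imaging.snapshot(n)
    if fn: cv2.imwrite('pics/'+fn,cv2.cvtColor(p['image'],cv2.COLOR_RGB2BGR))
    return p
def ray(p,uv):
    x=cv2.undistortPoints(np.array([[uv]],float),np.array(p['mtx']),np.array(p['dist']))[0,0]
    R=np.array(p['R']);t=np.array(p['t'])
    return -R.T@t, R.T@np.array([x[0],x[1],1.])
def atz(p,uv,z):
    c,d=ray(p,uv); return c+d*(z-c[2])/d[2]
def proj(p,X):
    r,_=cv2.Rodrigues(np.array(p['R']));q,_=cv2.projectPoints(np.array(X,float).reshape(-1,1,3),r,np.array(p['t'],float),np.array(p['mtx']),np.array(p['dist']));return q[:,0]
def tri(obs):
    A=np.zeros((3,3));b=np.zeros(3)
    for p,uv in obs:
        c,d=ray(p,uv);d/=np.linalg.norm(d);M=np.eye(3)-np.outer(d,d);A+=M;b+=M@c
    return np.linalg.solve(A,b)
E
python3 - <<'E'
from h import *
np.set_printoptions(precision=4,suppress=True)
P={n:snap(n,n+'0.png') for n in ['scene','side','wrist']}
for t in ['dock','carrier_pinch','catch_left_pad','catch_right_pad','amber_vial_mid','white_vial_mid','brown_tray','blue_tray','marker']:
  for n,p in P.items():
    print(t,n,[(np.round(d['centre']),round(d['conf'],2)) for d in imaging.landmark_of(p,t)])
print(robot.get_obs(), robot.tip_reach)
for n,p in P.items(): print(n,-np.array(p['R']).T@p['t'])
E
```

```text
pics
dock scene [(array([266., 217.]), 0.97), (array([277., 183.]), 0.68), (array([190., 287.]), 0.65)]
dock side [(array([253., 210.]), 0.6)]
dock wrist [(array([224., 183.]), 0.77)]
carrier_pinch scene [(array([355., 166.]), 0.91), (array([212., 119.]), 0.69), (array([325., 228.]), 0.64), (array([206., 154.]), 0.62), (array([262., 199.]), 0.55), (array([272., 200.]), 0.28)]
carrier_pinch side [(array([239., 161.]), 0.81), (array([243., 255.]), 0.71), (array([253., 192.]), 0.67), (array([164., 179.]), 0.66), (array([194., 293.]), 0.57)]
carrier_pinch wrist [(array([148., 314.]), 0.97), (array([41., 33.]), 0.9), (array([218., 190.]), 0.86), (array([246.,  54.]), 0.82)]
catch_left_pad scene [(array([323., 239.]), 0.79), (array([350., 171.]), 0.72), (array([276., 198.]), 0.71), (array([206., 115.]), 0.41), (array([201., 148.]), 0.4)]
catch_left_pad side [(array([247., 262.]), 0.79), (array([199., 302.]), 0.6), (array([252., 184.]), 0.47), (array([251., 161.]), 0.41), (array([174., 181.]), 0.41)]
catch_left_pad wrist [(array([64., 43.]), 0.98), (array([225., 170.]), 0.56), (array([277.,
[... 1062 characters left out ...]
0., 239.]), 0.56), (array([279., 180.]), 0.52)]
marker side [(array([212., 224.]), 0.76)]
marker wrist [(array([141., 180.]), 0.95)]
{'time': 1.5, 'joint_positions': array([-0.1031,  0.0872,  1.3707, -0.    ,  1.6836, -0.1031]), 'qvel': array([ 0.0001,  0.0016, -0.0018,  0.0021, -0.0007,  0.    ]), 'joint_torque': array([  0.0006, -34.0025, -30.2591,   0.0718,   0.0238,   0.    ]), 'tool_pos': array([ 0.55  , -0.    ,  0.2245]), 'ee_rot': array([-1.5708, -0.0001, -0.    ]), 'wrist_force': array([0.0092, 0.3814, 0.0083]), 'wrist_torque': array([0.0395, 0.0196, 0.0084]), 'width': 0.09416649183773249} 0.019
scene [1.1571 0.2059 0.7803]
side [ 0.133  -0.8129  0.7847]
wrist [0.5498 0.0725 0.3827]
```

View pictures.

View pics/scene0.png

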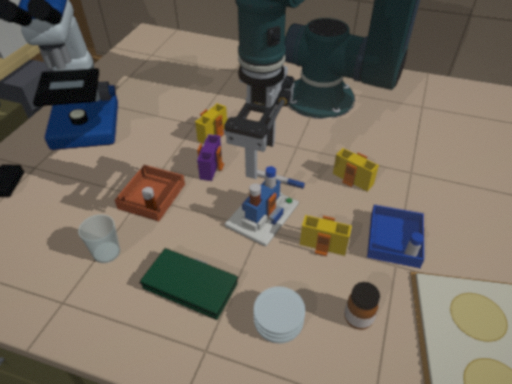

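View pics/side0.png

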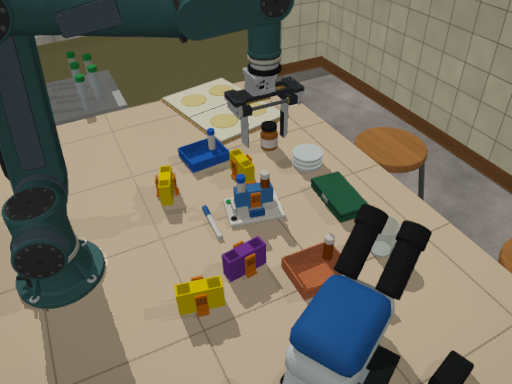

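View pics/wrist0.png

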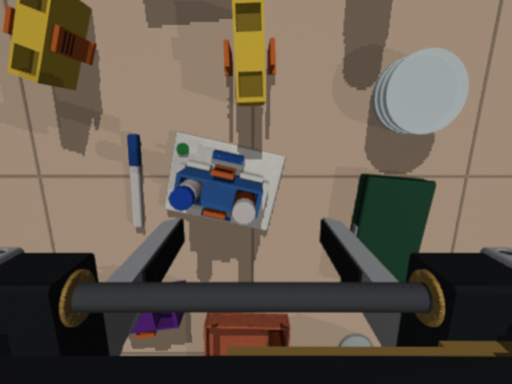

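```bash
python3 - <<'E'
from h import *
a=cv2.imread('pics/wrist0.png')[120:240,150:300];cv2.imwrite('pics/c1.png',cv2.resize(a,None,fx=5,fy=5,interpolation=2))
a=cv2.imread('pics/scene0.png')[150:260,210:330];cv2.imwrite('pics/c2.png',cv2.resize(a,None,fx=5,fy=5,interpolation=2))
a=cv2.imread('pics/side0.png')[160:240,210:300];cv2.imwrite('pics/c3.png',cv2.resize(a,None,fx=6,fy=6,interpolation=2))
E
```

```text
(no output)
```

View pics/c1.png

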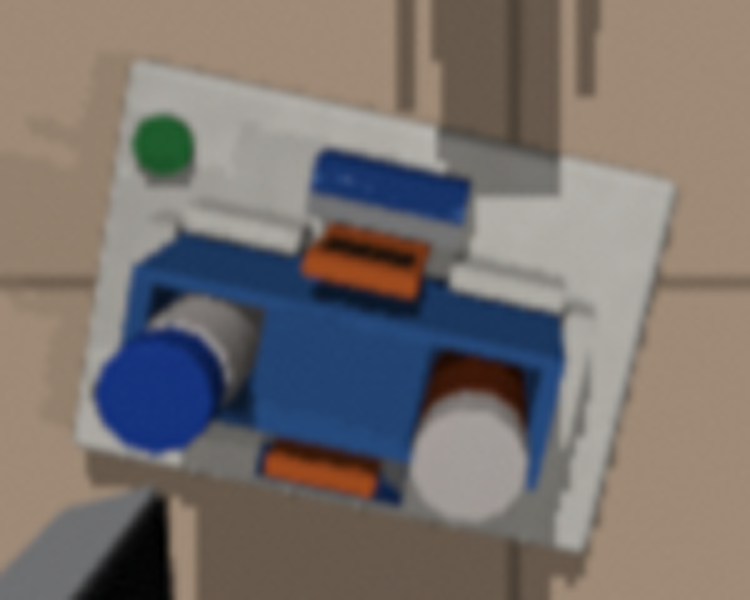

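View pics/c2.png

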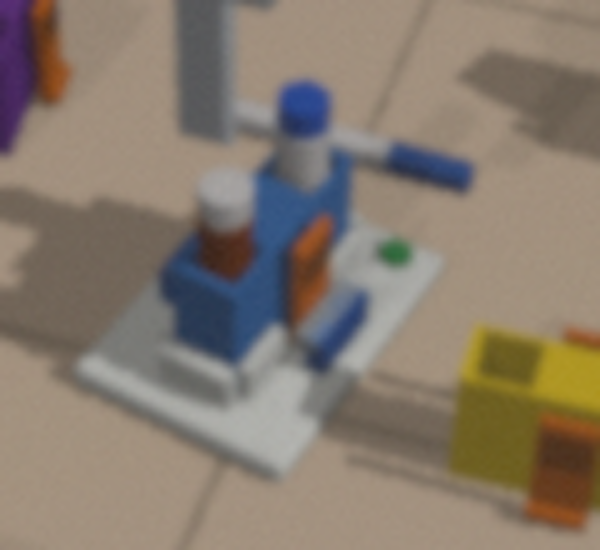

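View pics/c3.png

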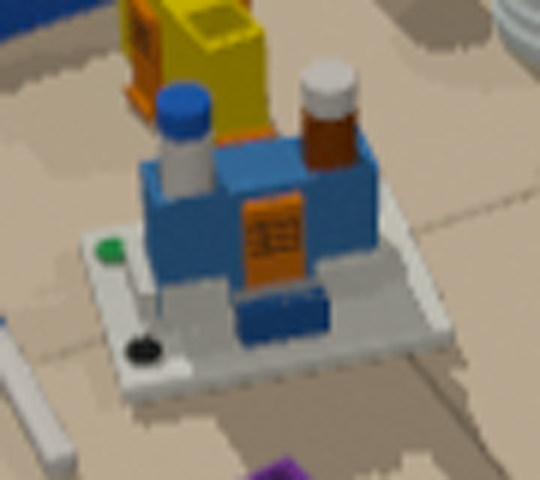

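```bash
python3 - <<'E'
from h import *
np.set_printoptions(precision=4,suppress=True)
P={n:snap(n) for n in ['scene','side','wrist']}
w=P['wrist'];s=P['scene'];d=P['side']
cs=[(176.4,132.4),(285.4,157),(267,230),(165.6,208.6)]
C=np.array([atz(w,u,.012) for u in cs]);print(C,C.mean(0))
print([np.linalg.norm(C[i]-C[i-1]) for i in range(4)])
v=C[1]-C[0]+C[2]-C[3];print('yaw',np.arctan2(v[1],v[0]))
# scene: plate corners
S=np.array([atz(s,(210+x/5,150+y/5),.012) for x,y in [(78,368),(277,470),(442,260)]]);print('scene',S)
S=np.array([atz(d,(210+x/6,160+y/6),.012) for x,y in [(82,236),(130,390),(452,332)]]);print('side',S)
# caps
for nm,a,b,c in [('white',(158,390),(304,88),(183,93)),('amber',(470,457),(227,178),(329,70))]:
  A=(150+a[0]/5,120+a[1]/5);B=(210+b[0]/5,150+b[1]/5);D=(210+c[0]/6,160+c[1]/6)
  print(nm,atz(w,A,.12),atz(s,B,.12),atz(d,D,.12),tri([(w,A),(s,B),(d,D)]))
for nm in ['brown','blue']:
  for n in P: print(nm,n,[(np.array(q['centre']),atz(P[n],q['centre'],0.0),round(q['conf'],2)) for q in imaging.landmark_of(P[n],nm+'_tray')])
a=cv2.cvtColor(s['image'],4)
cv2.imwrite('pics/t1.png',np.hstack([cv2.resize(a[150:230,100:200],None,fx=4,fy=4),cv2.resize(a[195:275,350:450],None,fx=4,fy=4)]))
a=cv2.cvtColor(d['image'],4)
cv2.imwrite('pics/t2.png',np.hstack([cv2.resize(a[225:305,270:370],None,fx=4,fy=4),cv2.resize(a[115:195,150:250],None,fx=4,fy=4)]))
E
```

```text
[[ 0.4514  0.0615  0.012 ]
 [ 0.5956  0.0294  0.012 ]
 [ 0.5724 -0.0753  0.012 ]
 [ 0.4293 -0.0432  0.012 ]] [ 0.5122 -0.0069  0.012 ]
[np.float64(0.1069642762878251), np.float64(0.14769317166103507), np.float64(0.10716274426845754), np.float64(0.14663489391480614)]
yaw -0.21975638703145448
scene [[ 0.5699 -0.0735  0.012 ]
 [ 0.5947  0.029   0.012 ]
 [ 0.4519  0.0629  0.012 ]]
side [[ 0.4502  0.0529  0.012 ]
 [ 0.4279 -0.0513  0.012 ]
 [ 0.5686 -0.0835  0.012 ]]
white [0.481  0.0014 0.12  ] [ 0.4723 -0.0014  0.12  ] [ 0.4811 -0.0015  0.12  ] [ 0.4798 -0.      0.1221]
amber [ 0.5425 -0.0125  0.12  ] [ 0.5357 -0.0146  0.12  ] [ 0.5434 -0.0161  0.12  ] [ 0.5417 -0.0138  0.1216]
brown scene [(array([149.8, 195.5]), array([ 0.5389, -0.2828,  0.    ]), 0.65), (array([253.5, 196.1]), array([ 0.4581, -0.047 ,  0.    ]), 0.62)]
brown side [(array([317.4, 272.9]), array([ 0.5432, -0.2803,  0.    ]), 0.66), (array([253.4, 209.2]), array([ 0.5106, -0.01  ,  0.    ]), 0.66)]
brown wrist [(array([242.9, 343.5]), array([ 0.536 , -0.2808,  0.    ]), 0.6), (array([139.6, 179.9]), array([ 0.3919, -0.0045,  0.    ]), 0.17)]
blue scene [(array([393.8, 239. ]), array([0.4785, 0.2891, 0.    ]), 0.56)]
blue side [(array([200.3, 157.3]), array([0.4711, 0.2928, 0.    ]), 0.74)]
blue wrist [(array([373.7, 232.4]), array([ 0.7315, -0.0837,  0.    ]), 0.65), (array([352.9, 348.5]), array([ 0.7192, -0.2904,  0.    ]), 0.55)]
```

View pics/t1.png

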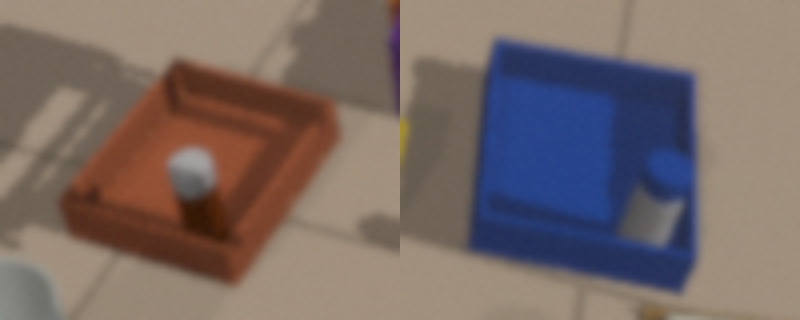

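View pics/t2.png

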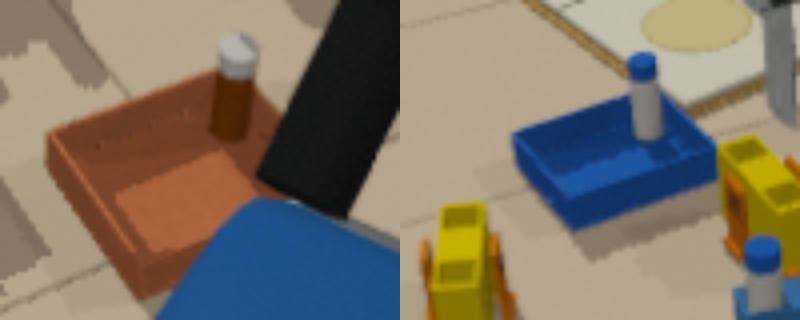

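```bash
python3 - <<'E'
from h import *
np.set_printoptions(precision=4,suppress=True)
s=snap('scene')
for off,cs,v in [((100,150),[(178,60),(338,100),(238,258),(67,200)],(190,160)),((350,195),[(95,40),(293,72),(290,265),(75,225)],(268,160))]:
  C=np.array([atz(s,(off[0]+x/4,off[1]+y/4),.032) for x,y in cs]);print(C,C.mean(0));print([np.linalg.norm(C[i]-C[i-1]) for i in range(4)])
  print('vial top',atz(s,(off[0]+v[0]/4,off[1]+v[1]/4),.074))
E
```

```text
[[ 0.4762 -0.3256  0.032 ]
 [ 0.4758 -0.2177  0.032 ]
 [ 0.609  -0.2143  0.032 ]
 [ 0.6016 -0.3261  0.032 ]] [ 0.5406 -0.2709  0.032 ]
[np.float64(0.12539012409735106), np.float64(0.10790343871557187), np.float64(0.13326481175203275), np.float64(0.11205936654137928)]
vial top [ 0.5843 -0.2494  0.074 ]
[[0.4224 0.2305 0.032 ]
 [0.4102 0.3377 0.032 ]
 [0.5447 0.3472 0.032 ]
 [0.556  0.2412 0.032 ]] [0.4833 0.2892 0.032 ]
[np.float64(0.13406430592120266), np.float64(0.10788885144573301), np.float64(0.13486831210520472), np.float64(0.1066242807117442)]
vial top [0.517  0.3236 0.074 ]
```

>>> {"method": "send_rows", "body": {
  "moves": "-1 0 0 0 -7.1; -1 0 0 0 -7.1; -1 0 0 0 -7.1; -1 0 0 0 -7.1; -1 0 0 0 -7.1; -1 0 0 0 -7.1; -1 0 0 0 -7.1; -1 0 0 0 -7.1; -1 0 0 0 -7.1; -1 0 0 0 -7.1"
}}

```text
time: 2.83
tool_pos: [0.55, -0.0, 0.2245]
ee_rot: [-1.571, -0.0, 1.245]
wrist_force: [0.7, 0.1, -0.5]
width: 0.0939
```

```bash
cat >> h.py <<'E'
def tool(): 
    o=robot.get_obs();from scipy.spatial.transform import Rotation as Ro
    return o,Ro.from_euler('xyz',o['ee_rot']).as_matrix()
def plan(tgt,yaw):
    o,R=tool();d=R.T@(np.array(tgt)-o['tool_pos']);y=np.arctan2(R[1,0],R[0,0])
    # if translating at current yaw, and turn needed
    c,s=np.cos(yaw),np.sin(yaw);R2=np.array([[c,0,-s],[s,0,c],[0,-1,0]])
    print('t',round(o['time'],2),'pos',o['tool_pos'].round(4),'rot',o['ee_rot'].round(4),'yaw',round(y,4),'w',round(o['width'],4),'q',o['joint_positions'].round(2),'F',o['wrist_force'].round(1))
    print('shift now-axes mm',(d*1000).round(1),'shift target-axes mm',(R2.T@(np.array(tgt)-o['tool_pos'])*1000).round(1),'turn deg',np.degrees(y-yaw).round(2))
E
python3 - <<'E'
from h import *
plan((.5427,-.0135,.2245),np.pi/2-.22)
w=snap('wrist','w1.png')
E
```

```text
t 2.83 pos [ 0.55   -0.      0.2245] rot [-1.5709 -0.      1.2453] yaw 1.2453 w 0.0939 q [-0.1   0.09  1.37  0.    1.68 -1.35] F [ 0.7  0.1 -0.5]
shift now-axes mm [-15.1  -0.    2.6] shift target-axes mm [-14.8  -0.    4.2] turn deg -6.05
```

View pics/w1.png

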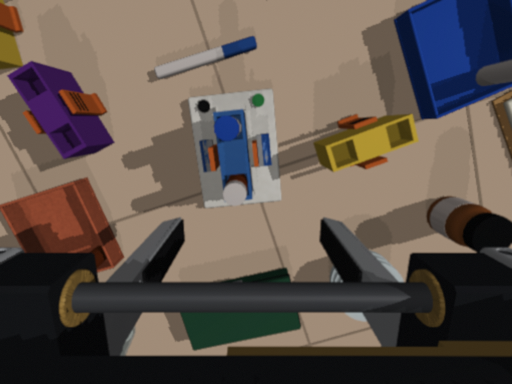

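>>> {"method": "send_rows", "body": {
  "moves": "-1 0 0 0 -6; -1 -0.005 0 0.001 0; -1 -0.005 0 0.001 0; -1 -0.005 0 0.002 0; -1 0 0 0 0; -1 0 0 0 0; -1 0 0 0 0; -1 0 0 0 0; -1 0 0 0 0; -1 0 0 0 0"
}}

```text
time: 3.72
tool_pos: [0.5428, -0.0136, 0.2245]
ee_rot: [-1.571, -0.0, 1.344]
wrist_force: [0.1, 0.7, 0.1]
width: 0.0939
```

```bash
python3 - <<'E'
from h import *
plan((.5427,-.0135,.2245),np.pi/2-.22)
w=snap('wrist')
a=cv2.cvtColor(w['image'],4)[60:230,150:330];cv2.imwrite('pics/w2.png',cv2.resize(a,None,fx=4,fy=4,interpolation=2)[:600])
E
```

```text
t 3.72 pos [ 0.5428 -0.0136  0.2245] rot [-1.5709 -0.      1.3439] yaw 1.3439 w 0.0939 q [-0.13  0.07  1.39 -0.    1.68 -1.47] F [0.1 0.7 0.1]
shift now-axes mm [ 0.1 -0.   0.1] shift target-axes mm [ 0.1 -0.   0.1] turn deg -0.4
```

View pics/w2.png

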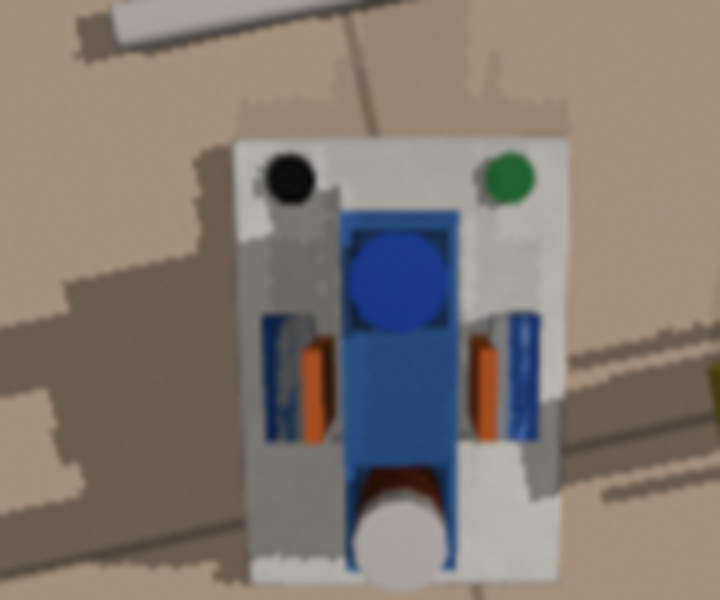

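```bash
python3 - <<'E'
from h import *
np.set_printoptions(precision=4,suppress=True)
w=snap('wrist')
f=lambda x,y:(150+x/4,60+y/4)
C=np.array([atz(w,f(*c),.012) for c in [(235,138),(568,138),(557,582),(250,582)]]);print(C,C.mean(0))
v=C[2]-C[1]+C[3]-C[0];print(np.arctan2(v[1],v[0]))
for n,c,z in [('white',(398,282),.12),('amber',(400,540),.12),('cl',(484,390),.076),('cr',(316,390),.076)]: print(n,atz(w,f(*c),z))
E
```

```text
[[ 0.4263 -0.0414  0.012 ]
 [ 0.45    0.0617  0.012 ]
 [ 0.5938  0.0302  0.012 ]
 [ 0.5696 -0.0748  0.012 ]] [ 0.5099 -0.0061  0.012 ]
-0.22242184580121813
white [0.479  0.0004 0.12  ]
amber [ 0.5395 -0.0131  0.12  ]
cl [0.5138 0.0165 0.076 ]
cr [ 0.5033 -0.029   0.076 ]
```

>>> {"method": "send_rows", "body": {
  "moves": "-1 0 0.016 0.001 0; -1 0 0.016 0 0; -1 0 0.016 0 0; -1 0 0.016 0 0; -1 0 0.016 0 0; -1 0 0.016 0 0; -1 0 0.0125 0 0; -1 0 0.008 0 0; -1 0 0.005 0 0; -1 0 0 0 0"
}}

```text
time: 4.65
tool_pos: [0.5413, -0.0134, 0.102]
ee_rot: [-1.569, 0.0, 1.344]
wrist_force: [-0.6, 0.2, -0.1]
width: 0.0936
```

>>> {"method": "send_rows", "body": {
  "moves": "1 0 0 0 0; 1 0 0 0 0; 1 0 0 0 0; 1 0 0 0 0; 1 0 0 0 0; 1 0 0 0 0; 1 0 0 0 0; 1 0 0 0 0; 1 0 0 0 0; 1 0 0 0 0"
}}

```text
time: 5.48
tool_pos: [0.5418, -0.0135, 0.103]
ee_rot: [-1.571, 0.0, 1.344]
wrist_force: [-0.4, 0.5, 0.9]
width: 0.0306
```

```bash
python3 - <<'E'
from h import *
plan((.5415,-.0133,.2),np.pi/2-.22)
snap('scene','s3.png')
w=snap('side')
a=cv2.cvtColor(w['image'],4)[140:240,200:310];b=cv2.imread('pics/s3.png')[140:240,210:320]
cv2.imwrite('pics/d3.png',cv2.resize(np.hstack([a,b]),None,fx=3.5,fy=3.5,interpolation=2))
E
```

```text
t 5.48 pos [ 0.5418 -0.0135  0.103 ] rot [-1.5708  0.      1.3439] yaw 1.3439 w 0.0306 q [-0.13  0.13  1.57 -0.    1.44 -1.47] F [-0.4  0.5  0.9]
shift now-axes mm [  0.1 -97.    0.3] shift target-axes mm [  0.1 -97.    0.3] turn deg -0.39
```

View pics/d3.png

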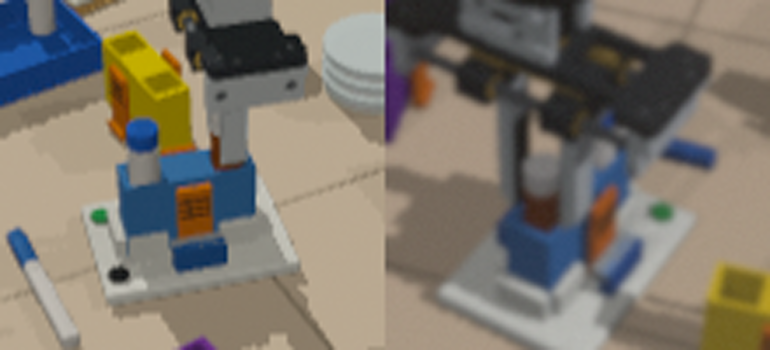

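>>> {"method": "send_rows", "body": {
  "moves": "1 0 0 0 0; 1 0 0 0 0; 1 0 0 0 0; 1 0 0 0 0; 1 0 0 0 0; 1 0 0 0 0; 1 0 -0.004 0 0; 1 0 -0.008 0 0; 1 0 -0.01 0 0; 1 0 -0.01 0 0"
}}

```text
time: 6.42
tool_pos: [0.5419, -0.0133, 0.1362]
ee_rot: [-1.571, -0.001, 1.344]
wrist_force: [0.1, -0.2, 0.0]
width: 0.0237
```

>>> {"method": "send_rows", "body": {
  "moves": "1 0 -0.015 0 0; 1 0 -0.018 0 0; 1 0 -0.014 0 0; 1 -0.008 -0.006 0 0; 1 -0.018 0 0 0; 1 -0.025 0 0 0; 1 -0.03 0 -0.004 0; 1 -0.03 0 -0.005 0; 1 -0.03 0 -0.005 0; 1 -0.03 0 -0.005 0"
}}

```text
time: 7.25
tool_pos: [0.5214, -0.1861, 0.1885]
ee_rot: [-1.572, 0.0, 1.344]
wrist_force: [0.6, -0.8, -0.4]
width: 0.0232
```

>>> {"method": "send_rows", "body": {
  "moves": "1 -0.03 0 -0.005 0; 1 -0.03 0 -0.005 0; 1 -0.022 0 -0.004 0; 1 -0.014 0 -0.003 0; 1 -0.008 0 0 0; 1 0 0 0 0; 1 0 0.02 0 0; 1 0 0.02 0 0; 1 0 0.02 0 0; 1 0 0 0 0"
}}

```text
time: 8.08
tool_pos: [0.513, -0.2864, 0.1233]
ee_rot: [-1.563, -0.004, 1.346]
wrist_force: [0.1, -0.2, -2.1]
width: 0.0239
```

```bash
python3 - <<'E'
from h import *
plan((.515,-.290,.059),np.pi/2-.22)
snap('scene','s4.png')
w=snap('side')
a=cv2.cvtColor(w['image'],4)[200:310,250:360];b=cv2.imread('pics/s4.png')[120:230,90:200]
cv2.imwrite('pics/d4.png',cv2.resize(np.hstack([a,b]),None,fx=3.5,fy=3.5,interpolation=2))
E
```

```text
t 8.08 pos [ 0.513  -0.2864  0.1233] rot [-1.5627 -0.0041  1.3456] yaw 1.3456 w 0.0239 q [-0.61  0.22  1.43  0.    1.51 -1.95] F [ 0.1 -0.2 -2.1]
shift now-axes mm [-3.4 64.2 -3.3] shift target-axes mm [-3.1 64.3 -2.8] turn deg -0.3
```

View pics/d4.png

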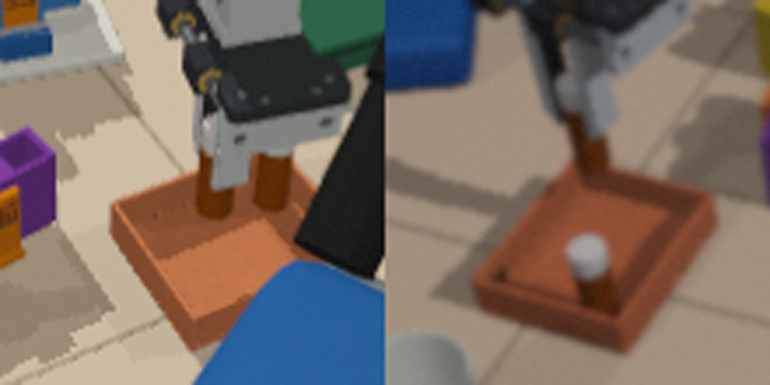

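>>> {"method": "send_rows", "body": {
  "moves": "1 -0.003 0.012 -0.002 0; 1 0 0.014 0 0; 1 0 0.014 0 0; 1 0 0.01 0 0; 1 0 0.007 0 0; 1 0 0.004 0 0; 1 0 0.002 0 0; 1 0 0 0 0; 1 0 0 0 0; 1 0 0 0 0"
}}

```text
time: 9.02
tool_pos: [0.5168, -0.2933, 0.0659]
ee_rot: [-1.572, 0.001, 1.344]
wrist_force: [0.2, -0.4, 0.5]
width: 0.024
```

```bash
python3 - <<'E'
from h import *
plan((.515,-.290,.057),np.pi/2-.22)
E
```

```text
t 9.02 pos [ 0.5168 -0.2933  0.0659] rot [-1.5724e+00  6.0000e-04  1.3439e+00] yaw 1.3439 w 0.024 q [-0.61  0.26  1.49  0.    1.39 -1.96] F [ 0.2 -0.4  0.5]
shift now-axes mm [2.8 8.9 2.5] shift target-axes mm [2.8 8.9 2.4] turn deg -0.39
```

Lower 9 mm slowly and watch for contact.

>>> {"method": "send_rows", "body": {
  "moves": "1 0 0.002 0 0; 1 0 0.002 0 0; 1 0 0.0015 0 0; 1 0 0.001 0 0; 1 0 0.001 0 0; 1 0 0.001 0 0; 1 0 0.0005 0 0; 1 0 0 0 0; 1 0 0 0 0; 1 0 0 0 0"
}}

```text
time: 9.85
tool_pos: [0.5163, -0.2929, 0.057]
ee_rot: [-1.571, 0.0, 1.344]
wrist_force: [-2.5, 1.3, 6.1]
width: 0.0234
```

```bash
python3 - <<'E'
from h import *
plan((.515,-.290,.057),np.pi/2-.22)
snap('scene','s5.png')
w=snap('side')
a=cv2.cvtColor(w['image'],4)[200:310,250:360];b=cv2.imread('pics/s5.png')[120:230,90:200]
cv2.imwrite('pics/d5.png',cv2.resize(np.hstack([a,b]),None,fx=3.5,fy=3.5,interpolation=2))
E
```

```text
t 9.85 pos [ 0.5163 -0.2929  0.057 ] rot [-1.5712e+00  1.0000e-04  1.3440e+00] yaw 1.344 w 0.0234 q [-0.61  0.27  1.5   0.    1.37 -1.96] F [-2.5  1.3  6.1]
shift now-axes mm [ 2.6 -0.   1.9] shift target-axes mm [ 2.6 -0.   1.9] turn deg -0.39
```

View pics/d5.png

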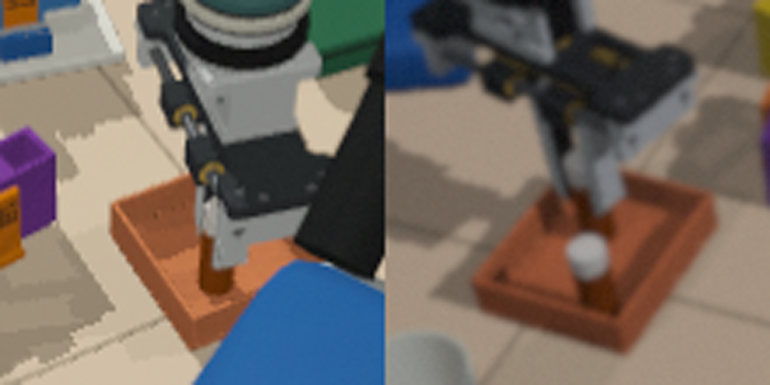

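>>> {"method": "send_rows", "body": {
  "moves": "-0.1 0 0 0 0; -0.1 0 0 0 0; -0.1 0 0 0 0; -0.1 0 0 0 0; -0.1 0 0 0 0; -0.1 0 -0.005 0 0; -0.1 0 -0.012 0 0; -0.1 0 -0.02 0 0; -0.1 0 -0.025 0 0; -0.1 0 -0.025 0 0"
}}

```text
time: 10.78
tool_pos: [0.5161, -0.2928, 0.1446]
ee_rot: [-1.571, -0.0, 1.344]
wrist_force: [-0.1, -0.1, -0.7]
width: 0.0516
```

```bash
python3 - <<'E'
from h import *
plan((.4795,.0005,.19),np.pi/2-.22)
snap('scene','s6.png')
w=snap('side')
a=cv2.cvtColor(w['image'],4)[200:310,250:360];b=cv2.imread('pics/s6.png')[120:230,90:200]
cv2.imwrite('pics/d6.png',cv2.resize(np.hstack([a,b]),None,fx=3.5,fy=3.5,interpolation=2))
E
```

```text
t 10.78 pos [ 0.5161 -0.2928  0.1446] rot [-1.5707e+00 -1.0000e-04  1.3439e+00] yaw 1.3439 w 0.0516 q [-0.61  0.21  1.39  0.    1.54 -1.96] F [-0.1 -0.1 -0.7]
shift now-axes mm [277.5 -45.3 101.7] shift target-axes mm [278.2 -45.4  99.8] turn deg -0.39
```

View pics/d6.png

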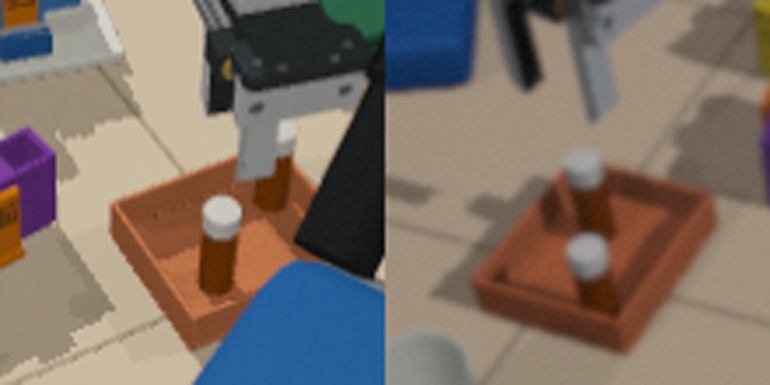

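>>> {"method": "send_rows", "body": {
  "moves": "-0.4 0.008 -0.02 0 0; -0.4 0.018 -0.02 0.005 0; -0.4 0.027 -0.005 0.009 0; -0.4 0.030 0 0.012 0; -0.4 0.030 0 0.012 0; -0.4 0.030 0 0.012 0; -0.4 0.030 0 0.012 0; -0.4 0.030 0 0.012 0; -0.4 0.030 0 0.012 0; -0.4 0.02 0 0.008 0"
}}

```text
time: 11.72
tool_pos: [0.4807, -0.0227, 0.188]
ee_rot: [-1.571, -0.001, 1.345]
wrist_force: [0.8, -0.9, -0.3]
width: 0.0654
```

>>> {"method": "send_rows", "body": {
  "moves": "-0.4 0.014 0 0.005 0; -0.4 0.008 0 0.0017 0; -0.4 0.0025 0 0.001 0; -0.4 0 0 0 0; -0.4 0 0 0 0; -0.4 0 0 0 0; -0.4 0 0 0 0; -0.4 0 0 0 0; -0.4 0 0 0 0; -0.4 0 0 0 0"
}}

```text
time: 12.55
tool_pos: [0.4796, -0.0, 0.188]
ee_rot: [-1.571, 0.0, 1.343]
wrist_force: [0.1, -0.9, 0.2]
width: 0.0656
```

```bash
python3 - <<'E'
from h import *
plan((.4795,.0005,.103),np.pi/2-.22)
w=snap('wrist','w7.png')
E
```

```text
t 12.55 pos [ 0.4796 -0.      0.188 ] rot [-1.5708  0.      1.3433] yaw 1.3433 w 0.0656 q [-0.12 -0.06  1.59 -0.    1.61 -1.46] F [ 0.1 -0.9  0.2]
shift now-axes mm [ 0.5 85.   0.3] shift target-axes mm [ 0.5 85.   0.3] turn deg -0.43
```

View pics/w7.png

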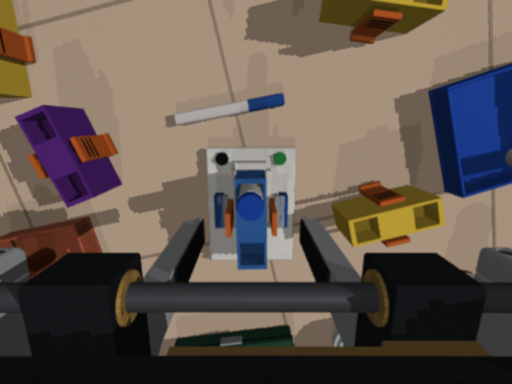

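>>> {"method": "send_rows", "body": {
  "moves": "-0.4 0 0.01 0 0; -0.4 0 0.014 0 0; -0.4 0 0.016 0 0; -0.4 0 0.016 0 0; -0.4 0 0.013 0 0; -0.4 0 0.009 0 0; -0.4 0 0.005 0 0; -0.4 0 0.002 0 0; -0.4 0 0 0 0; -0.4 0 0 0 0"
}}

```text
time: 13.43
tool_pos: [0.4801, 0.0003, 0.1037]
ee_rot: [-1.572, -0.0, 1.344]
wrist_force: [-0.2, 0.4, -0.2]
width: 0.0658
```

>>> {"method": "send_rows", "body": {
  "moves": "1 0 0 0 0; 1 0 0 0 0; 1 0 0 0 0; 1 0 0 0 0; 1 0 0 0 0; 1 0 0 0 0; 1 0 0 0 0; 1 0 0 0 0; 1 0 0 0 0; 1 0 0 0 0"
}}

```text
time: 14.27
tool_pos: [0.4796, 0.0001, 0.1031]
ee_rot: [-1.571, 0.001, 1.344]
wrist_force: [0.5, -0.9, 0.7]
width: 0.0236
```

```bash
python3 - <<'E'
from h import *
plan((.4795,.0005,.19),np.pi/2-.22)
E
```

```text
t 14.27 pos [4.796e-01 1.000e-04 1.031e-01] rot [-1.5710e+00  5.0000e-04  1.3438e+00] yaw 1.3438 w 0.0236 q [-0.12 -0.01  1.72 -0.    1.44 -1.46] F [ 0.5 -0.9  0.7]
shift now-axes mm [  0.3 -86.9   0.1] shift target-axes mm [  0.4 -86.9   0.2] turn deg -0.4
```

>>> {"method": "send_rows", "body": {
  "moves": "1 0 -0.005 0 0; 1 0 -0.012 0 0; 1 0 -0.018 0 0; 1 0 -0.02 0 0; 1 0 -0.018 0 0; 1 0.005 -0.01 0.002 0; 1 0.012 -0.004 0.004 0; 1 0.02 0 0.007 0; 1 0.026 0 0.009 0; 1 0.028 0 0.010 0"
}}

```text
time: 15.1
tool_pos: [0.4688, 0.0972, 0.1907]
ee_rot: [-1.572, -0.001, 1.342]
wrist_force: [0.6, 0.4, -1.0]
width: 0.0239
```

>>> {"method": "send_rows", "body": {
  "moves": "1 0.030 0 0.010 0; 1 0.030 0 0.010 0; 1 0.030 0 0.010 0; 1 0.029 0 0.010 0; 1 0.024 0 0.009 0; 1 0.018 0 0.006 0; 1 0.010 0 0.004 0; 1 0.004 0 0.001 0; 1 0 0 0 0; 1 0 0 0 0"
}}

```text
time: 15.93
tool_pos: [0.4499, 0.2796, 0.19]
ee_rot: [-1.571, 0.001, 1.343]
wrist_force: [0.3, -0.4, -0.2]
width: 0.0234
```

>>> {"method": "send_rows", "body": {
  "moves": "1 0 0 0 0; 1 0 0.008 0 0; 1 0 0.014 0 0; 1 0 0.018 0 0; 1 0 0.018 0 0; 1 0 0.016 0 0; 1 0 0.010 0 0; 1 0 0.004 0 0; 1 0 0 0 0; 1 0 0 0 0"
}}

```text
time: 16.77
tool_pos: [0.4502, 0.2801, 0.1025]
ee_rot: [-1.572, -0.001, 1.343]
wrist_force: [0.2, 0.4, -1.0]
width: 0.0237
```

```bash
python3 - <<'E'
from h import *
plan((.450,.280,.057),np.pi/2-.22)
snap('scene','s8.png')
w=snap('side')
a=cv2.cvtColor(w['image'],4)[90:200,140:250];b=cv2.imread('pics/s8.png')[170:280,340:450]
cv2.imwrite('pics/d8.png',cv2.resize(np.hstack([a,b]),None,fx=3.5,fy=3.5,interpolation=2))
E
```

```text
t 16.77 pos [0.4502 0.2801 0.1025] rot [-1.5715e+00 -5.0000e-04  1.3435e+00] yaw 1.3435 w 0.0237 q [ 0.45  0.1   1.6  -0.    1.44 -0.89] F [ 0.2  0.4 -1. ]
shift now-axes mm [-0.2 45.5  0.2] shift target-axes mm [-0.2 45.5  0.2] turn deg -0.42
```

View pics/d8.png

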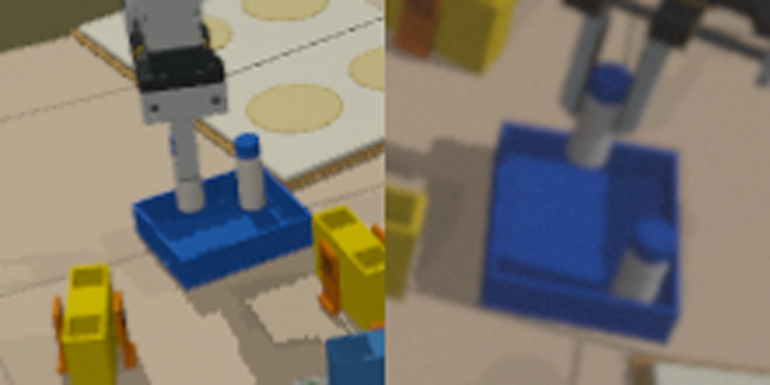

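>>> {"method": "send_rows", "body": {
  "moves": "1 0 0.008 0 0; 1 0 0.012 0 0; 1 0 0.010 0 0; 1 0 0.006 0 0; 1 0 0.003 0 0; 1 0 0.001 0 0; 1 0 0.001 0 0; 1 0 0.001 0 0; 1 0 0.001 0 0; 1 0 0.0005 0 0"
}}

```text
time: 17.7
tool_pos: [0.4501, 0.2803, 0.0588]
ee_rot: [-1.571, -0.0, 1.344]
wrist_force: [0.4, 0.8, 0.0]
width: 0.0238
```

>>> {"method": "send_rows", "body": {
  "moves": "1 0 0.0005 0 0; 1 0 0.0005 0 0; 1 0 0.0005 0 0; 1 0 0.0005 0 0; 1 0 0 0 0; 1 0 0 0 0; 1 0 0 0 0; 1 0 0 0 0; 1 0 0 0 0; 1 0 0 0 0"
}}

```text
time: 18.53
tool_pos: [0.45, 0.2802, 0.057]
ee_rot: [-1.571, -0.0, 1.344]
wrist_force: [-1.0, -0.9, 5.9]
width: 0.0232
```

Contact at the expected height; release.

>>> {"method": "send_rows", "body": {
  "moves": "-0.1 0 0 0 0; -0.1 0 0 0 0; -0.1 0 0 0 0; -0.1 0 0 0 0; -0.1 0 0 0 0; -0.1 0 -0.005 0 0; -0.1 0 -0.012 0 0; -0.1 0 -0.02 0 0; -0.1 0 -0.025 0 0; -0.1 0 -0.025 0 0"
}}

```text
time: 19.37
tool_pos: [0.4496, 0.2801, 0.1452]
ee_rot: [-1.571, 0.0, 1.344]
wrist_force: [1.0, 1.6, 0.8]
width: 0.0519
```

```bash
python3 - <<'E'
from h import *
plan((.5105,-.0063,.2245),np.pi/2-.221)
snap('scene','s9.png')
w=snap('side')
a=cv2.cvtColor(w['image'],4)[90:200,140:250];b=cv2.imread('pics/s9.png')[170:280,340:450]
cv2.imwrite('pics/d9.png',cv2.resize(np.hstack([a,b]),None,fx=3.5,fy=3.5,interpolation=2))
E
```

```text
t 19.37 pos [0.4496 0.2801 0.1452] rot [-1.5708  0.      1.3439] yaw 1.3439 w 0.0519 q [ 0.45  0.07  1.55 -0.    1.52 -0.89] F [1.  1.6 0.8]
shift now-axes mm [-265.4  -79.3 -123.8] shift target-axes mm [-266.1  -79.3 -122.2] turn deg -0.34
```

View pics/d9.png

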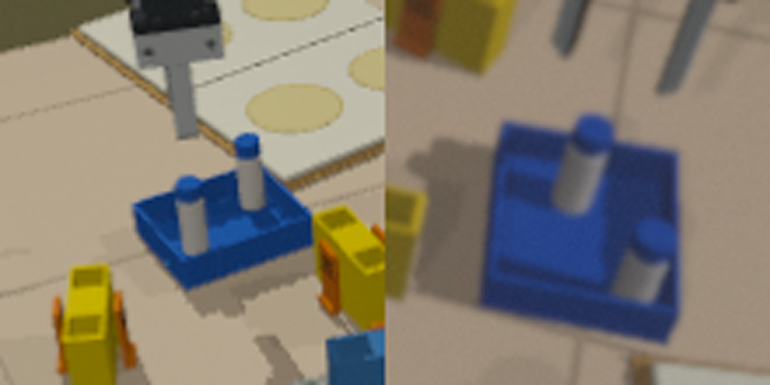

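>>> {"method": "send_rows", "body": {
  "moves": "-0.4 -0.006 -0.020 -0.002 -0.34; -0.4 -0.014 -0.020 -0.006 0; -0.4 -0.022 -0.005 -0.010 0; -0.4 -0.027 0 -0.013 0; -0.4 -0.029 0 -0.014 0; -0.4 -0.030 0 -0.014 0; -0.4 -0.030 0 -0.014 0; -0.4 -0.030 0 -0.014 0; -0.4 -0.028 0 -0.013 0; -0.4 -0.022 0 -0.010 0"
}}

```text
time: 20.3
tool_pos: [0.5049, 0.0216, 0.1883]
ee_rot: [-1.571, 0.001, 1.348]
wrist_force: [0.0, 0.4, -0.1]
width: 0.0657
```

>>> {"method": "send_rows", "body": {
  "moves": "-0.4 -0.016 0 -0.007 0; -0.4 -0.009 0 -0.004 0; -0.4 -0.003 0 -0.002 0; -0.4 0 0 0 0; -0.4 0 0 0 0; -0.4 0 0 0 0; -0.4 0 0 0 0; -0.4 0 0 0 0; -0.4 0 0 0 0; -0.4 0 0 0 0"
}}

```text
time: 21.13
tool_pos: [0.5114, -0.0059, 0.1885]
ee_rot: [-1.571, -0.0, 1.35]
wrist_force: [0.6, -0.6, -0.0]
width: 0.0659
```

```bash
python3 - <<'E'
from h import *
plan((.5105,-.0063,.06),np.pi/2-.221)
w=snap('wrist')
for t in ['carrier_pinch','catch_left_pad','catch_right_pad','dock']:
  for d in imaging.landmark_of(w,t)[:5]: print(t,np.round(d['centre'],1),round(d['conf'],2),atz(w,d['centre'],0 if t=='dock' else .06).round(4))
a=cv2.cvtColor(w['image'],4)[130:280,160:360];cv2.imwrite('pics/w10.png',cv2.resize(a,None,fx=4,fy=4,interpolation=2))
E
```

```text
t 21.13 pos [ 0.5114 -0.0059  0.1885] rot [-1.5710e+00 -1.0000e-04  1.3505e+00] yaw 1.3505 w 0.0659 q [-0.12  0.01  1.52  0.    1.61 -1.47] F [ 0.6 -0.6 -0. ]
shift now-axes mm [ -0.6 128.5   0.8] shift target-axes mm [ -0.6 128.5   0.8] turn deg 0.04
carrier_pinch [248.9 189.7] 0.8 [ 0.5083 -0.0068  0.06  ]
carrier_pinch [ 60.6 126.2] 0.7 [ 0.4027 -0.1777  0.06  ]
carrier_pinch [389.1 190.5] 0.67 [0.5418 0.1394 0.06  ]
catch_left_pad [273.6 193.3] 0.72 [0.5179 0.0182 0.06  ]
catch_left_pad [ 37.8 134.3] 0.56 [ 0.4052 -0.2033  0.06  ]
catch_right_pad [388.  168.8] 0.88 [0.518  0.1406 0.06  ]
catch_right_pad [ 79.6 114.7] 0.57 [ 0.3963 -0.155   0.06  ]
catch_right_pad [223.5 188.2] 0.55 [ 0.5007 -0.033   0.06  ]
```

View pics/w10.png

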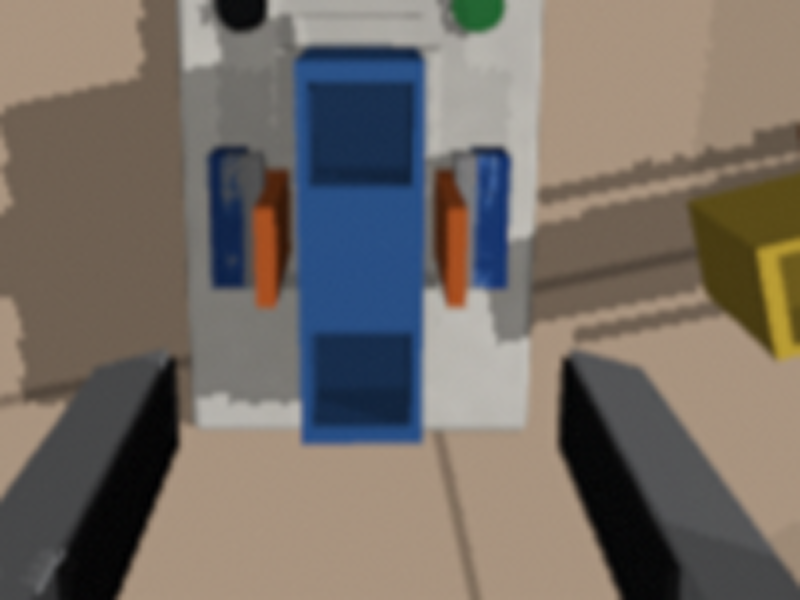

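```bash
python3 - <<'E'
from h import *
np.set_printoptions(precision=4,suppress=True)
w=snap('wrist');o,R=tool()
f=lambda x,y:(160+x/4,130+y/4)
C=np.array([atz(w,f(*c),.078) for c in [(296,58),(425,58),(422,442),(302,442)]]);print(C.mean(0),np.linalg.norm(C[0]-C[1]),np.linalg.norm(C[1]-C[2]))
v=C[2]-C[1]+C[3]-C[0];print(np.arctan2(v[1],v[0]))
L,Rr=[atz(w,f(*c),.076) for c in [(254,255),(468,255)]];print(L,Rr,np.linalg.norm(L-Rr))
for X in [C.mean(0),(L+Rr)/2]: print((R.T@(X-o['tool_pos'])*1000).round(1))
# tips check
A,B=[atz(w,f(*c),o['tool_pos'][2]-.019) for c in [(178,352),(562,355)]]
print('tips mid in tool mm',(R.T@((A+B)/2-o['tool_pos'])*1000).round(1),(R.T@(A-o['tool_pos'])*1000).round(1),(R.T@(B-o['tool_pos'])*1000).round(1))
E
```

```text
[ 0.5094 -0.0058  0.078 ] 0.0310808675239166 0.09974720289800888
-0.21755793799700573
[ 0.5031 -0.0323  0.076 ] [0.5149 0.0207 0.076 ] 0.05430718944897922
[  0.  110.5   2.1]
[ -0.1 112.5   2.5]
tips mid in tool mm [ 2.  19.   8.9] [-30.7  19.    9.2] [34.7 19.   8.7]
```

>>> {"method": "send_rows", "body": {
  "moves": "-0.4 -0.001 0.01 0.002 0; -0.4 0 0.015 0 0; -0.4 0 0.018 0 0; -0.4 0 0.018 0 0; -0.4 0 0.014 0 0; -0.4 0 0.008 0 0; -0.4 0 0.003 0 0; -0.4 0 0 0 0; -0.4 0 0 0 0; -0.4 0 0 0 0"
}}

```text
time: 22.27
tool_pos: [0.5101, -0.0069, 0.1037]
ee_rot: [-1.573, -0.0, 1.35]
wrist_force: [0.1, 0.9, -0.8]
width: 0.066
```

```bash
python3 - <<'E'
from h import *
plan((.5100,-.007,.06),np.pi/2-.221)
w=snap('wrist')
b=cv2.cvtColor(snap('scene')['image'],4)[130:250,200:340]
a=cv2.cvtColor(w['image'],4)[130:280,160:360]
cv2.imwrite('pics/w11.png',np.hstack([cv2.resize(a,(400,300),interpolation=2),cv2.resize(b,(400,300),interpolation=2)]))
E
```

```text
t 22.27 pos [ 0.5101 -0.0069  0.1037] rot [-1.5731e+00 -2.0000e-04  1.3498e+00] yaw 1.3498 w 0.066 q [-0.12  0.05  1.65 -0.    1.44 -1.47] F [ 0.1  0.9 -0.8]
shift now-axes mm [-0.1 43.7  0.2] shift target-axes mm [-0.1 43.7  0.1] turn deg -0.0
```

View pics/w11.png

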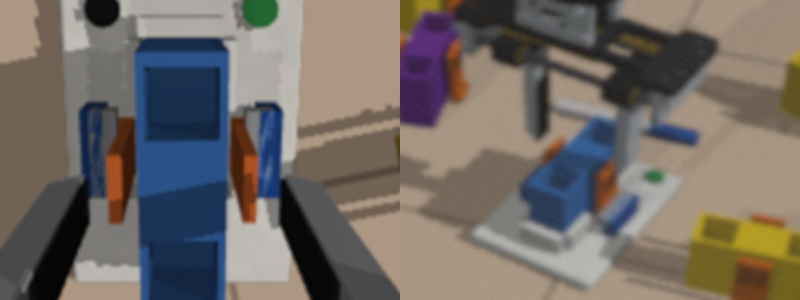

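>>> {"method": "send_rows", "body": {
  "moves": "-0.4 -0.001 0.003 0 0; -0.4 0 0.006 0 0; -0.4 0 0.008 0 0; -0.4 0 0.009 0 0; -0.4 0 0.008 0 0; -0.4 0 0.006 0 0; -0.4 0 0.003 0 0; -0.4 0 0.001 0 0; -0.4 0 0 0 0; -0.4 0 0 0 0"
}}

```text
time: 23.2
tool_pos: [0.5094, -0.0078, 0.0588]
ee_rot: [-1.571, -0.0, 1.35]
wrist_force: [-0.5, 0.2, -0.4]
width: 0.0654
```

```bash
python3 - <<'E'
from h import *
plan((.5100,-.007,.06),np.pi/2-.221)
w=snap('wrist')
b=cv2.cvtColor(snap('scene')['image'],4)[130:250,200:340]
a=cv2.cvtColor(w['image'],4)[130:280,160:360]
cv2.imwrite('pics/w12.png',np.hstack([cv2.resize(a,(400,300),interpolation=2),cv2.resize(b,(400,300),interpolation=2)]))
E
```

```text
t 23.2 pos [ 0.5094 -0.0078  0.0588] rot [-1.5715e+00 -1.0000e-04  1.3498e+00] yaw 1.3498 w 0.0654 q [-0.13  0.09  1.7   0.    1.35 -1.48] F [-0.5  0.2 -0.4]
shift now-axes mm [ 0.9 -1.2 -0.5] shift target-axes mm [ 0.9 -1.2 -0.5] turn deg -0.0
```

View pics/w12.png

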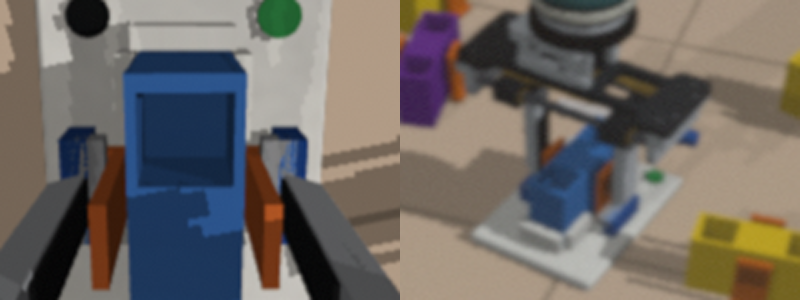

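>>> {"method": "send_rows", "body": {
  "moves": "-0.4 0 -0.001 0 0; 1 0 0 0 0; 1 0 0 0 0; 1 0 0 0 0; 1 0 0 0 0; 1 0 0 0 0; 1 0 0 0 0; 1 0 0 0 0; 1 0 0 0 0; 1 0 0 0 0"
}}

```text
time: 24.13
tool_pos: [0.5095, -0.0077, 0.0603]
ee_rot: [-1.572, -0.0, 1.35]
wrist_force: [-1.6, 0.3, 5.1]
width: 0.0397
```

```bash
python3 - <<'E'
from h import *
plan((.5100,-.007,.06),np.pi/2-.221)
o,R=tool();print('F tool',(R.T@o['wrist_force']).round(2),(R.T@o['wrist_torque']).round(3))
w=snap('wrist')
b=cv2.cvtColor(snap('scene')['image'],4)[130:250,200:340]
a=cv2.cvtColor(w['image'],4)[130:280,160:360]
cv2.imwrite('pics/w13.png',np.hstack([cv2.resize(a,(400,300),interpolation=2),cv2.resize(b,(400,300),interpolation=2)]))
E
```

```text
t 24.13 pos [ 0.5095 -0.0077  0.0603] rot [-1.5720e+00 -3.0000e-04  1.3499e+00] yaw 1.3499 w 0.0397 q [-0.13  0.09  1.7   0.    1.35 -1.48] F [-1.6  0.3  5.1]
shift now-axes mm [ 0.8  0.3 -0.3] shift target-axes mm [ 0.8  0.3 -0.3] turn deg 0.0
F tool [-0.09 -5.07  1.65] [ 0.145 -0.029 -0.15 ]
```

View pics/w13.png

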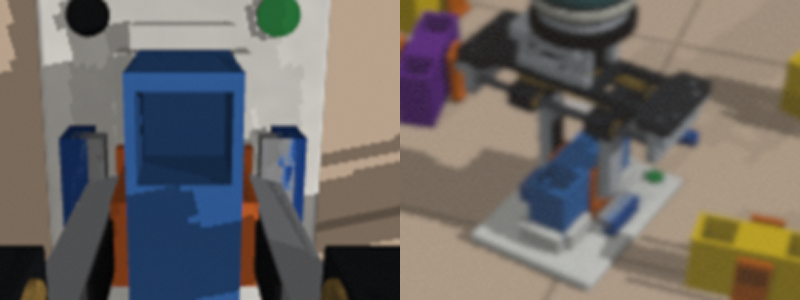

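>>> {"method": "send_rows", "body": {
  "moves": "1 0 0 0 0; 1 0 0 0 0; 1 0 0 0 0; 1 0 -0.001 0 0; 1 0 -0.002 0 0; 1 0 -0.003 0 0; 1 0 -0.003 0 0; 1 0 -0.003 0 0; 1 0 0 0 0; 1 0 0 0 0"
}}

```text
time: 25.07
tool_pos: [0.5091, -0.0078, 0.0716]
ee_rot: [-1.571, 0.0, 1.35]
wrist_force: [0.2, -0.7, -2.2]
width: 0.0398
```

```bash
python3 - <<'E'
from h import *
plan((.5100,-.007,.06),np.pi/2-.221)
b=cv2.cvtColor(snap('scene')['image'],4)[150:250,210:330]
a=cv2.cvtColor(snap('side')['image'],4)[140:240,200:320]
cv2.imwrite('pics/w14.png',cv2.resize(np.hstack([a,b]),None,fx=3.3,fy=3.3,interpolation=2))
E
```

```text
t 25.07 pos [ 0.5091 -0.0078  0.0716] rot [-1.571   0.      1.3498] yaw 1.3498 w 0.0398 q [-0.13  0.08  1.69 -0.    1.37 -1.48] F [ 0.2 -0.7 -2.2]
shift now-axes mm [ 1.  11.6 -0.7] shift target-axes mm [ 1.  11.6 -0.7] turn deg 0.0
```

View pics/w14.png

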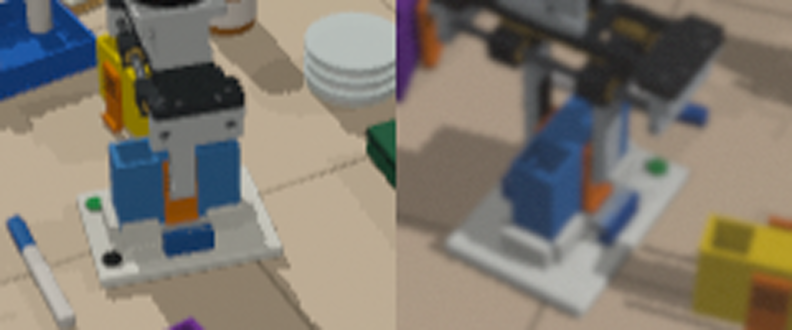

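>>> {"method": "send_rows", "body": {
  "moves": "1 0 -0.004 0 0; 1 0 -0.007 0 0; 1 0 -0.010 0 0; 1 0 -0.012 0 0; 1 0 -0.014 0 0; 1 0 -0.014 0 0; 1 0 -0.012 0 0; 1 0 -0.008 0 0; 1 0 -0.005 0 0; 1 0 -0.0025 0 0"
}}

```text
time: 26.0
tool_pos: [0.5094, -0.0078, 0.1612]
ee_rot: [-1.572, -0.0, 1.35]
wrist_force: [0.3, -0.7, -1.8]
width: 0.0404
```

>>> {"method": "send_rows", "body": {
  "moves": "1 0 0 0 0; 1 0 0 0 0; 1 0 0 0 0; 1 0 0 0 0; 1 0 0 0 0; 1 0 0 0 0; 1 0 0 0 0; 1 0 0 0 0; 1 0 0 0 0; 1 0 0 0 0"
}}

```text
time: 26.83
tool_pos: [0.5091, -0.0078, 0.16]
ee_rot: [-1.571, -0.0, 1.35]
wrist_force: [0.5, 1.3, -1.8]
width: 0.0398
```

```bash
python3 - <<'E'
from h import *
plan((.5100,-.007,.16),np.pi/2-.221)
snap('scene','s15.png')
snap('side','d15.png')
b=cv2.imread('pics/s15.png');a=cv2.imread('pics/d15.png')
cv2.imwrite('pics/w15.png',cv2.resize(np.hstack([a[100:240,200:320],b[110:250,210:330]]),None,fx=3.3,fy=3.3,interpolation=2))
E
```

```text
t 26.83 pos [ 0.5091 -0.0078  0.16  ] rot [-1.5709 -0.      1.3499] yaw 1.3499 w 0.0398 q [-0.13  0.02  1.57 -0.    1.55 -1.48] F [ 0.5  1.3 -1.8]
shift now-axes mm [ 1.   0.  -0.7] shift target-axes mm [ 1.   0.  -0.7] turn deg 0.01
```

View pics/w15.png

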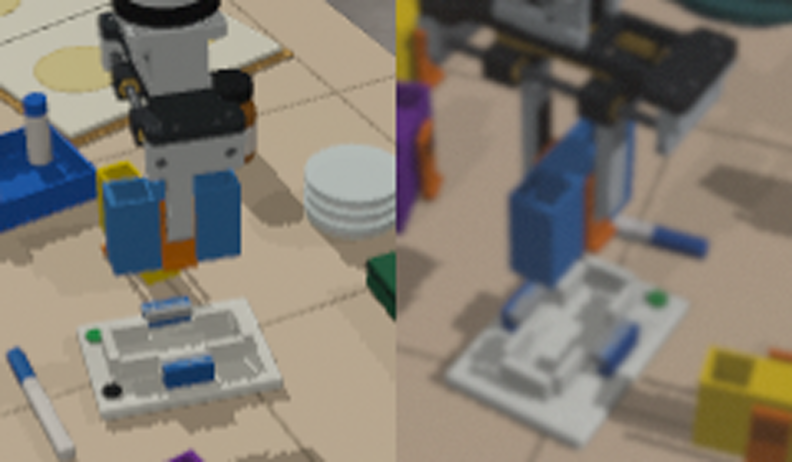

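View pics/s15.png

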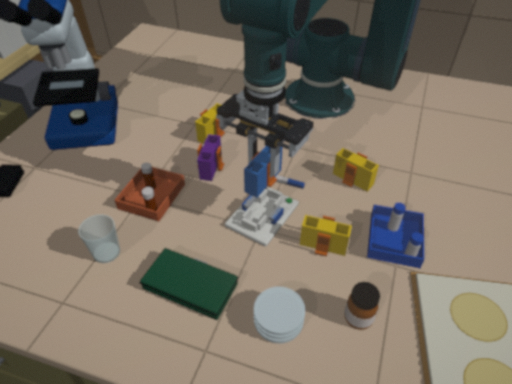

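View pics/d15.png

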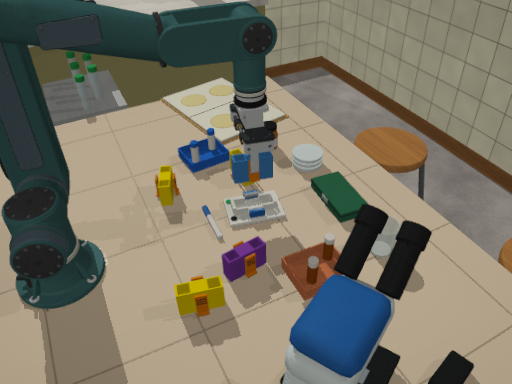

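```bash
python3 - <<'E'
from h import *
print(order.close_job())
E
```

```text
the job is handed in; nothing more can be done
None
```

I did the job in the order asked and handed it in at about 27 s of the 67 s allowed.

- **Vials:** The amber vial stands upright in the brown tray and the white vial upright in the blue tray. Each was lowered until it touched the tray floor, with about 6 N of contact, before I released it. Pictures taken after each release show both standing clear of the vials already there.
- **Carrier:** I pinched the blue docked carrier by both catches and lifted it straight up from a grasp height of 0.060 m to 0.160 m, about 100 mm above its seat. It is still held there.
- **Last checks:**
  - The wrist force reads -1.8 N vertically, which matches the weight of a 180 g carrier.
  - The tool is pointing straight down.
  - The carrier's top edge has the same slope in the picture as it had just after leaving the dock, so it is level.
  - The dock below is empty, and the other things and the look-alikes look unmoved.
- **Disagreements:**
  - The finger opening reads 39.8 mm instead of the stated 42 mm over the pressed catches. I put this down to give in the pads and fingers, but did not confirm it.
  - The side camera put the dock up to 8 mm off in y from the other two cameras. I went by the wrist camera, where the fingers looked centred on the catches before closing. The sideways force after closing was about 0.1 N.

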